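Free the seized stake from its holder

ROBOT

A 6-joint arm with a two-finger parallel gripper is mounted at the origin on the work surface. World frame = base frame: x ahead of the robot, y to its left, z up, the work surface at z = 0. Lengths are in m, angles in rad, forces in N, time in s.
With the tool pointing down it reaches from about 0.35 to 0.725 m from the base axis. Payload 6 kg.
Tool frame: the origin (TCP) lies midway between the tips of the shut fingers; the grasp point (between the pads) lies 19 mm behind it; z points along the fingers, y is the line along which they close (so a half turn about z gives the same grasp; the last joint's range is limited). The gripper opens to 85 mm and grips with 20 to 120 N. Pads are 22 mm wide; open, the fingers measure 114 mm over their backs; the gripper's body (76 mm by 85 mm) begins 54 mm behind the grasp point. The pads swing forward as they close: fully open they stand 13 mm farther back than shut.
Start: joints at [1.49, 0.04, 0.085, 0, -1.615, -0.334], TCP at [0.242, 0.549, 0.231] pointing down, gripper open.
Joint ranges: [-2.56, 2.56], [-1.29, 2.01], [-1.08, 1.49], [-3.29, 1.98], [-2.81, -0.18], [-2.99, 2.99]. Speed limits (rad/s): [2.57, 2.57, 3.01, 3.14, 3.14, 3.14].

INTERFACE

Orientations are given as a unit quaternion [x, y, z, w].
In Python, from station import status, snapshot, ticket gives the robot as it stands.
- The arm moves only by the tool arm_command, never from a script. Its argument "commands" is one flat list of numbers, 7 for each row, row after row: the shift along the tool's x, y, z in m, then the turn, a rotation vector about the tool's x, y, z in rad, then the closure, from -1 (fully open) to 1 (shut), so that 0 is half open. In form: [x, y, z, rx, ry, rz, claw, x, y, z, rx, ry, rz, claw, ...]. A call has 1 to 12 rows; each row shifts and turns the commanded pose from where the row before left it, along the tool's axes as they then stand; what a row does not reach is not made up. A row lasts 1/12 s, in which the tool goes at most 41.7 mm and 7.16 degrees, less where a joint would pass 70% of its speed; a pose out of reach is approached as far as the arm can. A call is refused whole if a number of a shift passes 0.0417 or a number of a turn 0.125, either way. A call with a gripper value outside its range is refused whole. The fingers move at their own pace and stop on an object; "squeeze" is the grip in N (left out, the last holds). Time passes only in rows, so rows that do not move let the fingers close. It gives the time, the measured TCP pose, the force, the opening and the grip force at its end, in the units of the state.
- status.get_obs(): the state, without advancing time (a new reading comes with each control period).
- snapshot(name): name is "side" or "top"; returns a dict with "color" (480x640x3 uint8, blue, green, red), "range_z" (480x640 float32, m along the optical axis (not along the pixel's ray), 0 where there is no reading), "fx", "fy", "cx", "cy" (pixels), "D" ([k1, k2, p1, p2, k3] as OpenCV has them; the pictures are not rectified), "R" (3x3) and "t" (3): a world point X has camera coordinates R X + t. Camera axes: x right, y down, z forward; pixel columns grow to the right and rows downward; lengths in m; the calibration is good to about 2 mm. A picture is of the moment at which its call begins.
- ticket.finish_job(): hands the job in; it is judged then, once.
The state is a dict: "time_s": time; "joints": joint angles; "qd": joint speeds; "joint_efforts": joint torques, N m; "ee_pos": TCP position; "eef_rot": TCP orientation; "ft_force": force on the tool from outside, world axes, zero at the start; "moment": the same for the moment, N m; "width": finger opening in m; "grip_force": force on a finger pad.
Only numpy, scipy, OpenCV 4.12 (cv2) and the standard library are available. Lean on these libraries where they do the work, as an engineer would, in place of code of your own. Each camera call takes 0.05 s, during which the arm holds its last target. There are 200 camera calls.

TASK

The T-headed steel stake has seized in its holder block. Free it by twisting it back and forth while pulling gently upward: a straight pull only lifts the loose block out of its wooden seat, which must not happen. Then set the stake down upright, without dropping it, in the empty wooden tray and let go, leaving the round-headed stake where it stands.

Things in the scene. Friction and masses are not known exactly. Their poses are not given: they have to be found in the camera images.
- t_stake_head (a point): Head centre of the T-headed steel stake (270 g). Head: a bar 60 mm long along x, 16 wide along y, 20 high; grip it across the 16 mm. Below it a round neck (14 mm diameter, 24 long), then a round shank (26 diameter, 24 long); foot 58 mm below this point, z up. The lowest 20 mm of shank are seized in the block's bore: free once raised 20 mm. Dry friction about 40 N in whichever way it slides.
- holder (a joint): Lift (m) of the bored steel block, 0 = seated. 70 x 70 x 45 mm, top 38 mm below the stake's head centre at the start; it cannot turn, but 20 N lifts it; over 12 mm is torn out. A straight pull lifts it, stake still stuck. While the stake turns (0.5 N m) its friction acts mostly around it: raise it about 5 mm during each 1.4 rad swing and the block stays down. Turning alone lets it sink back.
- tray_empty: The empty tray, where the T-headed stake is to stand: pale wood, open top, 120 x 120 mm outside, 20 mm high, 6 mm walls and floor, fixed to the bench. Origin at the centre of its underside, z up; its floor's upper face is 6 mm above the origin.
- round_stake: The bystander: a steel stake with a round domed head 38 mm across, 68 mm high in all, 26 mm shank, standing upright in the other tray of the same kind. Origin at the centre of its foot, z up.
Things that resemble listed ones, but are neither listed nor needed, are in the scene too. Of the things that look like the part that bears holder, the largest one is meant.

How it is judged:
On the way, in this order (a step that is already met when the one before it is completed fails the run):
1. the T-headed stake is out of the block's bore, lifted clear, with the block down in its seat (height (world z) of t_stake_head above 0.118 m and value of joint holder below 0.005 m), for 0.1 s.
2. the T-headed stake is set down in the empty tray while still held (its foot within 12 mm of the tray's floor) (z of t_stake_head in the frame of tray_empty below 0.076 m and x of t_stake_head in the frame of tray_empty between -0.05 and 0.05 m and y of t_stake_head in the frame of tray_empty between -0.05 and 0.05 m and contact force between the fingers and t_stake above 1 N), for 0.05 s.
At the end, for the whole second after the job is handed in: The T-headed stake stands at rest, released, upright (within 10 degrees) with its foot on the empty tray's floor, its axis within 45 mm of the tray's centre along each side; the holder block is down in its seat (within 5 mm); the round-headed stake stands upright within 20 mm of where it began (z of t_stake_head in the frame of tray_empty between 0.058 and 0.068 m and x of t_stake_head in the frame of tray_empty between -0.045 and 0.045 m and y of t_stake_head in the frame of tray_empty between -0.045 and 0.045 m and angle between each of t_stake_head, round_stake's own z axis and vertical below 0.17 rad and linear speed of t_stake below 0.03 m/s and value of joint holder below 0.005 m and distance of round_stake from where it was at the start of the episode below 0.02 m); the robot touches nothing.
It fails at once if the holder block is torn out of its seat (lifted more than 12 mm) (value of joint holder above 0.012 m).
It fails at once if the round-headed stake is knocked over or moved by more than 20 mm (distance of round_stake from where it was at the start of the episode above 0.02 m or angle between round_stake's own z axis and vertical above 0.3 rad).
It also fails if it takes over 58 s, if anything falls off the work surface, if the arm or the gripper's body presses on something with over 40 N, if the wrist force passes 120 N, or if a joint passes its speed limit or range.

## Working session

There is one attempt and no reset: what is moved stays moved. The work goes in short steps, Python scripts to look and compute and a tool call to move; the robot and the scene stay as the last step left them, time stands still between calls to the robot, and variables do not carry over. Pictures are saved under pics/ and viewed, at most 10 in all, crops included, and the job is handed in when it is done.

Besides the shell and the picture viewer there is one more tool, called after ">>>" by a JSON object that holds its "name" and its "arguments". arm_command: Moves the arm, as the interface text tells. Its arguments: {"type":"object","properties":{"commands":{"type":"array"},"squeeze":{"type":"number"}},"required":["commands"]}

```bash
mkdir -p pics; ls
cat > h.py <<'E'
import numpy as np, cv2
from station import status, snapshot, ticket
def pts(s):
    h,w=s["range_z"].shape
    K=np.array([[s["fx"],0,s["cx"]],[0,s["fy"],s["cy"]],[0,0,1]])
    u,v=np.meshgrid(np.arange(w),np.arange(h))
    n=cv2.undistortPoints(np.stack([u,v],-1).reshape(-1,1,2).astype(np.float64),K,np.array(s["D"],float)).reshape(h,w,2)
    z=s["range_z"].astype(float)
    c=np.dstack([n[...,0]*z,n[...,1]*z,z])
    p=(c-np.array(s["t"]))@np.array(s["R"])
    p[z==0]=np.nan
    return p
E
python3 - <<'E'
from h import *
o=status.get_obs();print({k:np.round(v,3).tolist() for k,v in o.items()})
for n in("top","side"):
    s=snapshot(n);cv2.imwrite(f"pics/{n}1.png",s["color"]);np.savez(f"{n}1.npz",p=pts(s),c=s["color"])
E
```

```text
pics
{'time_s': 0.0, 'joints': [1.49, 0.041, 0.084, -0.001, -1.616, -0.334], 'qd': [0.0, 0.003, -0.001, 0.002, 0.002, 0.0], 'joint_efforts': [0.001, -36.82, 34.74, 6.932, -0.005, 0.0], 'ee_pos': [0.242, 0.549, 0.23], 'eef_rot': [0.979, -0.206, -0.0, 0.001], 'ft_force': [0.005, 0.074, 0.731], 'moment': [0.038, -0.015, 0.015], 'grip_force': 0.0, 'width': 0.085}
```

View pics/top1.png

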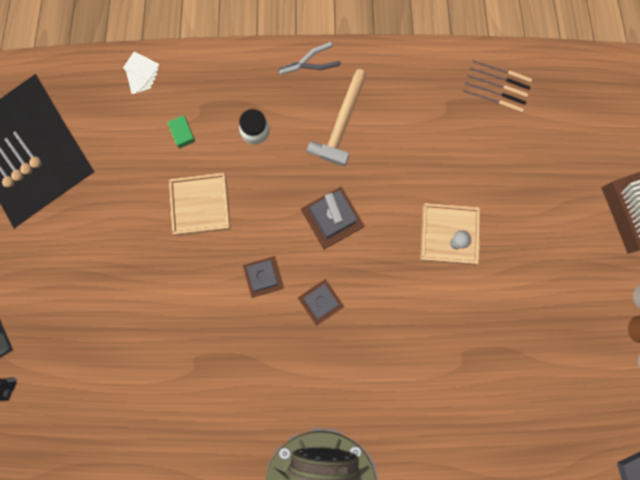

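View pics/side1.png

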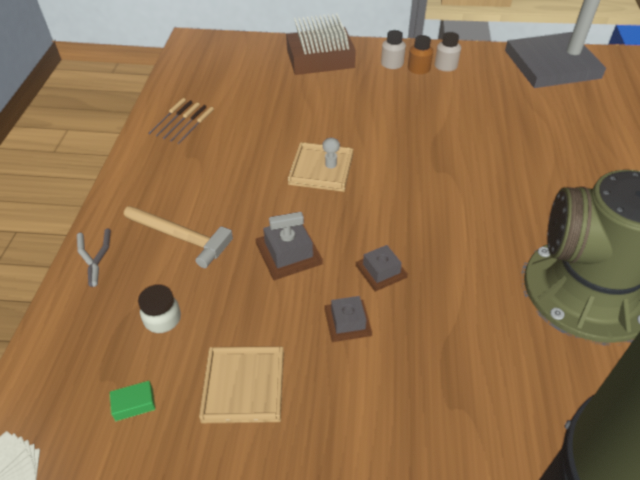

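The top view shows the T-stake at about (333,208) in the largest block (332,215). There are two smaller blocks without stakes at (262,276) and (321,301). The empty tray is at (199,204), and the round stake at (460,240) stands in the other tray. The target is the large block, the only one bearing a T-head. I'll measure it and confirm in an enlarged crop.

Run:
```python
from h import *
for n,(x0,y0,x1,y1) in {"top":(295,180,370,250),"side":(245,200,330,280)}.items():
    d=np.load(n+"1.npz");p=d["p"];c=d["c"]
    box=np.zeros(p.shape[:2],bool);box[y0:y1,x0:x1]=1
    z=p[...,2]
    blk=p[box&(z>.03)&(z<.075)]
    print(n,"z pct",np.nanpercentile(p[box][:,2],[5,25,50,75,90,95,99]).round(4))
    hd=box&(z>np.nanpercentile(p[box][:,2],99.5)-.008)
    q=p[hd];r=cv2.minAreaRect((q[:,:2]*1000).astype(np.float32));print("head",len(q),np.median(q[:,2]).round(4),r)
    e=q[:,:2]-q[:,:2].mean(0);w,v=np.linalg.eigh(e.T@e);print("axis deg",np.degrees(np.arctan2(v[1,1],v[0,1])),q.mean(0))
    m=np.nanpercentile(z[hd],50)
    b=p[box&(z>m-.035)&(z<m-.02)];print("blocktop",len(b),b.mean(0),cv2.minAreaRect((b[:,:2]*1000).astype(np.float32)))
d=np.load("top1.npz");p=d["p"];c=d["c"]
hsv=cv2.cvtColor(c,cv2.COLOR_BGR2HSV)
z=p[...,2]
for nm,(x0,y0,x1,y1) in {"empty":(155,160,245,248),"full":(405,190,495,275)}.items():
    box=np.zeros(z.shape,bool);box[y0:y1,x0:x1]=1
    q=p[box&(z>.013)&(z<.026)];r=cv2.minAreaRect((q[:,:2]*1000).astype(np.float32));print(nm,r,np.median(q[:,2]))
    q=p[box&(z>.05)];
    if len(q):print(q.mean(0),len(q),q[:,2].max())
a=cv2.resize(c[170:260,285:385],(400,360),interpolation=cv2.INTER_CUBIC)
s=np.load("side1.npz")["c"];b=cv2.resize(s[195:285,240:340],(400,360),interpolation=cv2.INTER_CUBIC)
cv2.imwrite("pics/crop.png",np.hstack([a,b]))
```

```text
top z pct [-0.0028 -0.0003  0.0024  0.0278  0.0544  0.0915  0.1019]
head 251 0.1005 ((543.5862426757812, -33.4849967956543), (60.31135940551758, 16.425270080566406), 19.30783462524414)
axis deg -160.8553871173898 [ 0.54335762 -0.03343175  0.10048669]
blocktop 2 [ 0.52802522 -0.0314876   0.07542961] ((528.0252685546875, -31.48760223388672), (23.078502655029297, 0.0), -162.01040649414062)
side z pct [-0.0035 -0.0016  0.0005  0.029   0.0531  0.0886  0.1002]
head 281 0.0988 ((543.2285766601562, -33.55708694458008), (59.754310607910156, 19.54720115661621), 17.35224723815918)
axis deg -161.59942338008466 [ 0.54285873 -0.03173525  0.09854399]
blocktop 39 [ 0.542034   -0.02906652  0.0711871 ] ((541.8245849609375, -30.1732177734375), (13.440340042114258, 7.183708190917969), 21.049707412719727)
empty ((577.2584838867188, 245.75057983398438), (120.39683532714844, 122.3226547241211), 5.6596245765686035) 0.019215603618976805
full ((504.998779296875, -280.96514892578125), (120.36390686035156, 121.70938110351562), 84.44789123535156) 0.019123071242370494
[ 0.48390513 -0.29036443  0.06711204] 280 0.07691199791930342
```

View pics/crop.png

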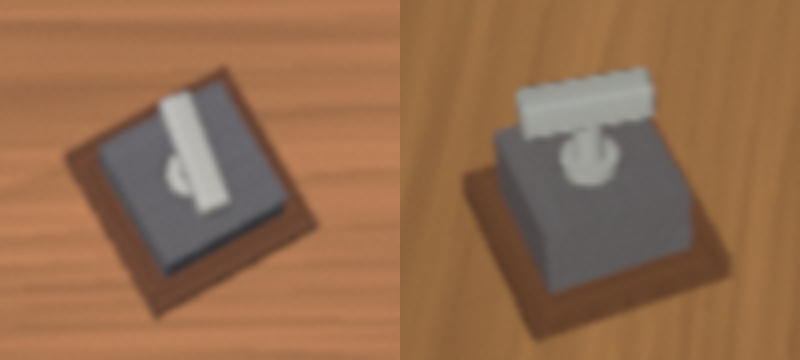

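The crop confirms it: the T-head sits on the large block. Its centre is about (0.5435, -0.0335, 0.090), with the bar at 19.2°. The block top at about 0.052 fits the 38 mm given. The tray centre is (0.577, 0.246). I'll travel above the stake first.

>>> {"name": "arm_command", "arguments": {"commands": [0.0284, 0.0229, 0, 0, 0, 0, -1, 0.0284, 0.0229, 0, 0, 0, 0, -1, 0.0284, 0.0229, 0, 0, 0, 0, -1, 0.0284, 0.0229, 0, 0, 0, 0, -1, 0.0284, 0.0229, 0, 0, 0, 0, -1, 0.0284, 0.0229, 0, 0, 0, 0, -1, 0.0284, 0.0229, 0, 0, 0, 0, -1, 0.0284, 0.0229, 0, 0, 0, 0, -1, 0.0284, 0.0229, 0, 0, 0, 0, -1, 0.0284, 0.0229, 0, 0, 0, 0, -1, 0.0284, 0.0229, 0, 0, 0, 0, -1, 0.0284, 0.0229, 0, 0, 0, 0, -1], "squeeze": 100}}

```text
time_s: 1.1
ee_pos: [0.4432, 0.1586, 0.2312]
eef_rot: [0.979, -0.206, -0.0, -0.0]
ft_force: [0.0, 0.8, -0.3]
width: 0.0854
grip_force: 0.0
```

>>> {"name": "arm_command", "arguments": {"commands": [0.0284, 0.0229, 0, 0, 0, 0, -1, 0.0284, 0.0229, 0, 0, 0, 0, -1, 0.0284, 0.0229, 0, 0, 0, 0, -1, 0.0284, 0.0229, 0, 0, 0, 0, -1, 0.0284, 0.0229, 0, 0, 0, 0, -1, 0.0284, 0.0229, 0, 0, 0, 0, -1, 0, 0, 0, 0, 0, -0.125, -1, 0, 0, 0, 0, 0, -0.125, -1, 0, 0, 0, 0, 0, -0.125, -1, 0, 0, 0, 0, 0, -0.125, -1, 0, 0, 0, 0, 0, -0.125, -1, 0, 0, 0, 0, 0, -0.125, -1]}}

```text
time_s: 2.1
ee_pos: [0.5433, -0.0342, 0.2308]
eef_rot: [0.985, 0.17, -0.0, -0.0]
ft_force: [0.1, -0.9, 0.5]
width: 0.0855
grip_force: 0.0
```

```bash
cat >> h.py <<'E'
from scipy.spatial.transform import Rotation as Ro
def go(x,y,z,yaw):
    "shift in tool axes and turn to reach a tool-down pose with tool x at yaw deg"
    o=status.get_obs();R=Ro.from_quat(o["eef_rot"]);X=R.as_matrix()
    T=Ro.from_matrix(np.array([[np.cos(yaw:=np.radians(yaw)),np.sin(yaw),0],[np.sin(yaw),-np.cos(yaw),0],[0,0,-1]]))
    print("t",round(o["time_s"],2),"pos",np.round(o["ee_pos"],4),"yaw",round(np.degrees(np.arctan2(X[1,0],X[0,0])),1),"tilt",np.degrees(np.arccos(-X[2,2])).round(2),"q",np.round(o["joints"],3))
    print("shift",np.round(X.T@(np.array([x,y,z])-o["ee_pos"]),4),"turn",np.round((R.inv()*T).as_rotvec(),4))
E
python3 - <<'E'
from h import *
go(.5435,-.0335,.15,19.2)
E
```

```text
t 2.1 pos [ 0.5433 -0.0342  0.2308] yaw 19.6 tilt 0.06 q [ 0.306 -0.107 -0.06  -0.    -1.619  1.606]
shift [ 0.0005 -0.0006  0.0808] turn [-0.0002  0.001   0.0061]
```

>>> {"name": "arm_command", "arguments": {"commands": [0, 0, 0.025, 0, 0, 0, -1, 0, 0, 0.025, 0, 0, 0, -1, 0, 0, 0.025, 0, 0, 0, -1, 0, 0, 0.025, 0, 0, 0, -1, 0, 0, 0.02, 0, 0, 0, -1, 0, 0, 0.015, 0, 0, 0, -1, 0, 0, 0.012, 0, 0, 0, -1, 0, 0, 0.008, 0, 0, 0, -1, 0, 0, 0.004, 0, 0, 0, -1, 0, 0, 0, 0, 0, 0, -1]}}

```text
time_s: 2.93
ee_pos: [0.5433, -0.0342, 0.0718]
eef_rot: [0.986, 0.167, -0.0, 0.0]
ft_force: [-0.1, -0.2, 0.3]
width: 0.0852
grip_force: 0.0
```

Run:
```python
from h import *
go(.5435,-.0335,.072,19.2)
s=snapshot("side");c=s["color"][170:300,210:360];cv2.imwrite("pics/side2.png",cv2.resize(c,None,fx=4,fy=4))
```

```text
t 2.93 pos [ 0.5433 -0.0342  0.0718] yaw 19.2 tilt 0.05 q [ 0.306 -0.067 -0.313  0.    -1.326  1.6  ]
shift [ 0.0004 -0.0006 -0.0002] turn [-0.      0.0009  0.    ]
```

View pics/side2.png

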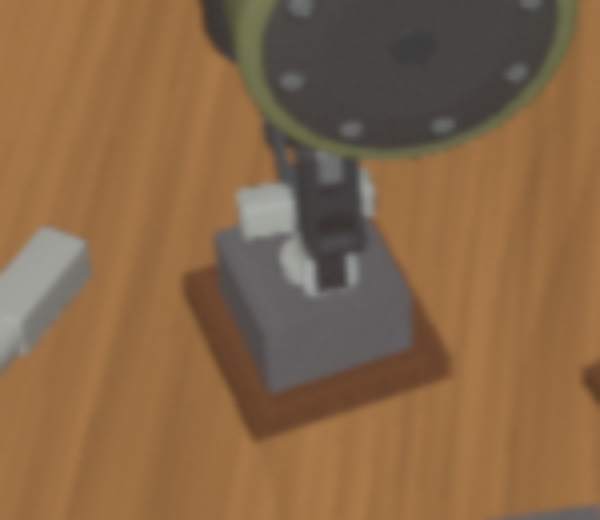

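The fingers straddle the bar at its middle (the near finger is at crop (335,240)) and clear the block. I'll close them.

>>> {"name": "arm_command", "arguments": {"commands": [0, 0, 0, 0, 0, 0, 1, 0, 0, 0, 0, 0, 0, 1, 0, 0, 0, 0, 0, 0, 1, 0, 0, 0, 0, 0, 0, 1, 0, 0, 0, 0, 0, 0, 1, 0, 0, 0, 0, 0, 0, 1, 0, 0, 0, 0, 0, 0, 1, 0, 0, 0, 0, 0, 0, 1, 0, 0, 0, 0, 0, 0, 1, 0, 0, 0, 0, 0, 0, 1], "squeeze": 110}}

```text
time_s: 3.82
ee_pos: [0.5437, -0.0343, 0.0728]
eef_rot: [0.986, 0.167, 0.0, 0.0]
ft_force: [-0.5, -1.4, 3.8]
width: 0.014
grip_force: 107.7
```

Run:
```python
from h import *
s=snapshot("side");c=s["color"][170:300,210:360];cv2.imwrite("pics/side3.png",cv2.resize(c,None,fx=4,fy=4))
o=status.get_obs();print(o["width"],o["ft_force"],o["moment"],o["ee_pos"])
```

```text
0.014036586751761363 [-1.40315991 -1.08541121  4.36493875] [-0.25968616  0.39995022 -0.05027682] [ 0.54370273 -0.0342897   0.07280273]
```

View pics/side3.png

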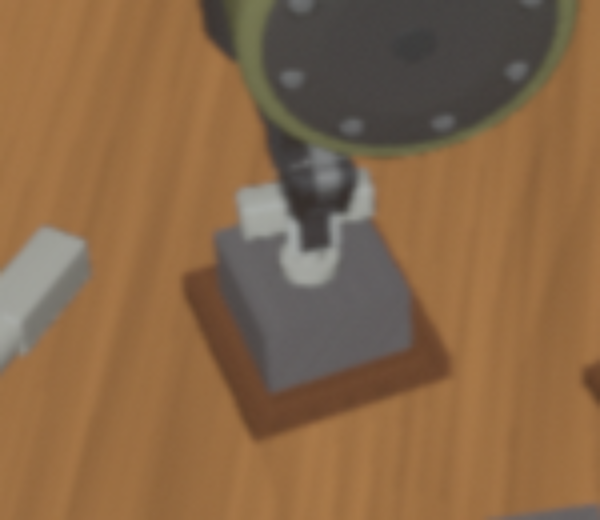

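The pads hold the bar across its 16 mm. First swing.

>>> {"name": "arm_command", "arguments": {"commands": [0, 0, 0, 0, 0, 0.117, 1, 0, 0, 0, 0, 0, 0.117, 1, 0, 0, -0.0004, 0, 0, 0.117, 1, 0, 0, -0.0004, 0, 0, 0.117, 1, 0, 0, -0.0004, 0, 0, 0.117, 1, 0, 0, -0.0004, 0, 0, 0.117, 1, 0, 0, -0.0004, 0, 0, 0.117, 1, 0, 0, -0.0004, 0, 0, 0.117, 1, 0, 0, -0.0004, 0, 0, 0.117, 1, 0, 0, -0.0004, 0, 0, 0.117, 1, 0, 0, -0.0004, 0, 0, 0.117, 1, 0, 0, 0, 0, 0, 0.117, 1]}}

```text
time_s: 4.87
ee_pos: [0.543, -0.0341, 0.0733]
eef_rot: [0.859, -0.512, -0.001, 0.0]
ft_force: [4.8, -3.6, -7.9]
width: 0.0141
grip_force: 107.7
```

```bash
cat >> h.py <<'E'
def look(yaw=0):
    "block top height, head top height from both cameras"
    go(.577,.246,.2,yaw)
    o=status.get_obs();print("F",np.round(o["ft_force"],1),"M",np.round(o["moment"],2),o["width"])
    for n in("side","top"):
        s=snapshot(n);p=pts(s);z=p[...,2]
        d=p[...,:2]-[.5435,-.0335]
        a=np.radians(25) # block sides
        r=np.hypot(d[...,0],d[...,1]);k=(r<.042)&(z>.035)&(z<.067)&(r>.016)
        print(n,"block top",k.sum(),np.nanpercentile(z[k],[50,75,90,95]).round(4) if k.any() else None)
    return s
E
python3 - <<'E'
from h import *
# reference before motion
for n in("side","top"):
    p=np.load(n+"1.npz")["p"];z=p[...,2];r=np.hypot(p[...,0]-.5435,p[...,1]+.0335);k=(r<.042)&(z>.035)&(z<.067)&(r>.016);print("ref",n,k.sum(),np.nanpercentile(z[k],[50,75,90,95]).round(4))
look()
E
```

```text
ref side 849 [0.0512 0.0523 0.0532 0.0538]
ref top 848 [0.0529 0.0542 0.0554 0.0561]
t 4.87 pos [ 0.543  -0.0341  0.0733] yaw -61.6 tilt 0.12 q [ 3.06e-01 -6.80e-02 -3.11e-01 -1.00e-03 -1.33e+00  1.90e-01]
shift [-0.2302 -0.1631 -0.1267] turn [ 9.0000e-04  1.9000e-03 -1.0744e+00]
F [ 4.8 -3.6 -7.9] M [-0.91 -1.62  0.35] 0.01405642663115827
side block top 825 [0.0513 0.0524 0.0534 0.0541]
top block top 361 [0.0527 0.054  0.0552 0.056 ]
```

The block is still seated. The arm's compliance took up most of the first lift, and the pull is about 8 N. Continuing.

>>> {"name": "arm_command", "arguments": {"commands": [0, 0, 0, 0, 0, -0.117, 1, 0, 0, -0.0005, 0, 0, -0.117, 1, 0, 0, -0.0005, 0, 0, -0.117, 1, 0, 0, -0.0005, 0, 0, -0.117, 1, 0, 0, -0.0005, 0, 0, -0.117, 1, 0, 0, -0.0005, 0, 0, -0.117, 1, 0, 0, -0.0005, 0, 0, -0.117, 1, 0, 0, -0.0005, 0, 0, -0.117, 1, 0, 0, -0.0005, 0, 0, -0.117, 1, 0, 0, -0.0005, 0, 0, -0.117, 1, 0, 0, -0.0005, 0, 0, -0.117, 1, 0, 0, 0, 0, 0, -0.117, 1]}}

```text
time_s: 5.97
ee_pos: [0.5424, -0.0339, 0.0767]
eef_rot: [0.986, 0.17, -0.002, -0.001]
ft_force: [7.1, -1.1, -13.8]
width: 0.0144
grip_force: 107.9
```

```bash
python3 -c "
from h import *
look()"
```

```text
t 5.97 pos [ 0.5424 -0.0339  0.0767] yaw 19.5 tilt 0.23 q [ 0.306 -0.07  -0.306 -0.002 -1.338  1.606]
shift [ 0.1257 -0.2525 -0.1232] turn [-0.0017  0.0037  0.3409]
F [  7.1  -1.1 -13.8] M [-0.75 -2.66 -0.25] 0.01436042792597972
side block top 857 [0.0511 0.0524 0.0533 0.0539]
top block top 433 [0.0529 0.0544 0.0556 0.0565]
```

>>> {"name": "arm_command", "arguments": {"commands": [0, 0, 0, 0, 0, 0.117, 1, 0, 0, -0.0003, 0, 0, 0.117, 1, 0, 0, -0.0004, 0, 0, 0.117, 1, 0, 0, -0.0004, 0, 0, 0.117, 1, 0, 0, -0.0004, 0, 0, 0.117, 1, 0, 0, -0.0004, 0, 0, 0.117, 1, 0, 0, -0.0004, 0, 0, 0.117, 1, 0, 0, -0.0004, 0, 0, 0.117, 1, 0, 0, -0.0004, 0, 0, 0.117, 1, 0, 0, -0.0004, 0, 0, 0.117, 1, 0, 0, -0.0004, 0, 0, 0.117, 1, 0, 0, 0, 0, 0, 0.117, 1]}}

```text
time_s: 7.07
ee_pos: [0.5427, -0.0339, 0.0804]
eef_rot: [0.859, -0.511, -0.002, 0.001]
ft_force: [8.8, -4.6, -15.8]
width: 0.0143
grip_force: 108.1
```

```bash
python3 -c "
from h import *
look()"
```

```text
t 7.07 pos [ 0.5427 -0.0339  0.0804] yaw -61.5 tilt 0.2 q [ 0.306 -0.072 -0.301 -0.002 -1.345  0.192]
shift [-0.2299 -0.1634 -0.1195] turn [ 0.0013  0.0034 -1.0733]
F [  8.8  -4.6 -15.8] M [-1.6  -3.22  0.37] 0.014339960228415317
side block top 857 [0.0512 0.0523 0.0533 0.0539]
top block top 371 [0.053  0.0543 0.0553 0.0561]
```

The stake rose 3.7 mm and the block is still seated. Two more swings.

>>> {"name": "arm_command", "arguments": {"commands": [0, 0, 0, 0, 0, -0.117, 1, 0, 0, -0.0003, 0, 0, -0.117, 1, 0, 0, -0.0004, 0, 0, -0.117, 1, 0, 0, -0.0004, 0, 0, -0.117, 1, 0, 0, -0.0004, 0, 0, -0.117, 1, 0, 0, -0.0004, 0, 0, -0.117, 1, 0, 0, -0.0004, 0, 0, -0.117, 1, 0, 0, -0.0004, 0, 0, -0.117, 1, 0, 0, -0.0004, 0, 0, -0.117, 1, 0, 0, -0.0004, 0, 0, -0.117, 1, 0, 0, -0.0003, 0, 0, -0.117, 1, 0, 0, 0, 0, 0, -0.117, 1]}}

```text
time_s: 8.17
ee_pos: [0.5425, -0.034, 0.0853]
eef_rot: [0.985, 0.17, -0.002, -0.001]
ft_force: [4.0, -1.5, -11.2]
width: 0.0142
grip_force: 109.0
```

>>> {"name": "arm_command", "arguments": {"commands": [0, 0, 0, 0, 0, 0.117, 1, 0, 0, -0.0003, 0, 0, 0.117, 1, 0, 0, -0.0004, 0, 0, 0.117, 1, 0, 0, -0.0004, 0, 0, 0.117, 1, 0, 0, -0.0004, 0, 0, 0.117, 1, 0, 0, -0.0004, 0, 0, 0.117, 1, 0, 0, -0.0004, 0, 0, 0.117, 1, 0, 0, -0.0004, 0, 0, 0.117, 1, 0, 0, -0.0004, 0, 0, 0.117, 1, 0, 0, -0.0004, 0, 0, 0.117, 1, 0, 0, -0.0003, 0, 0, 0.117, 1, 0, 0, 0, 0, 0, 0.117, 1]}}

```text
time_s: 9.17
ee_pos: [0.5439, -0.0338, 0.0924]
eef_rot: [0.859, -0.511, 0.0, -0.0]
ft_force: [1.0, 0.4, 1.8]
width: 0.0143
grip_force: 110.8
```

```bash
python3 -c "
from h import *
look()"
```

```text
t 9.17 pos [ 0.5439 -0.0338  0.0924] yaw -61.5 tilt 0.05 q [ 0.307 -0.079 -0.286 -0.    -1.363  0.191]
shift [-0.2301 -0.1627 -0.1074] turn [-9.0000e-04 -5.0000e-04 -1.0733e+00]
F [1.  0.4 1.8] M [ 0.17 -0.5   0.06] 0.014268649903999892
side block top 892 [0.0513 0.0524 0.0532 0.0538]
top block top 397 [0.0528 0.0544 0.0554 0.0566]
```

The force has dropped to about zero at +20 mm, so the stake seems free. I'll do one more twisting lift and then check.

>>> {"name": "arm_command", "arguments": {"commands": [0, 0, 0, 0, 0, -0.117, 1, 0, 0, -0.0005, 0, 0, -0.117, 1, 0, 0, -0.0005, 0, 0, -0.117, 1, 0, 0, -0.0005, 0, 0, -0.117, 1, 0, 0, -0.0005, 0, 0, -0.117, 1, 0, 0, -0.001, 0, 0, -0.117, 1, 0, 0, -0.001, 0, 0, -0.117, 1, 0, 0, -0.002, 0, 0, -0.117, 1, 0, 0, -0.004, 0, 0, -0.117, 1, 0, 0, -0.008, 0, 0, -0.117, 1, 0, 0, -0.01, 0, 0, -0.117, 1, 0, 0, -0.01, 0, 0, -0.117, 1]}}

```text
time_s: 10.27
ee_pos: [0.5426, -0.034, 0.1293]
eef_rot: [0.985, 0.172, -0.001, -0.0]
ft_force: [0.7, -0.2, -2.4]
width: 0.0144
grip_force: 110.3
```

Run:
```python
from h import *
look()
s=snapshot("side");c=s["color"][140:300,190:375];cv2.imwrite("pics/side4.png",cv2.resize(c,None,fx=4,fy=3.7))
```

```text
t 10.27 pos [ 0.5426 -0.034   0.1293] yaw 19.8 tilt 0.17 q [ 3.070e-01 -9.600e-02 -2.330e-01 -1.000e-03 -1.436e+00  1.610e+00]
shift [ 0.1271 -0.2518 -0.0708] turn [-0.0007  0.0029  0.3459]
F [ 0.7 -0.2 -2.4] M [-0.03 -0.06  0.03] 0.014390436133039948
side block top 976 [0.0512 0.0524 0.0534 0.0541]
top block top 594 [0.0528 0.0542 0.0555 0.0566]
```

View pics/side4.png

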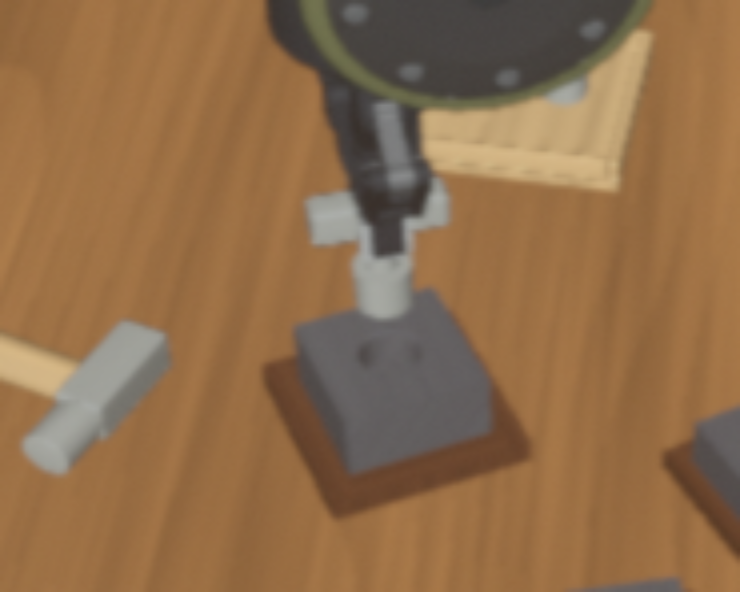

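The stake is out: its foot shows at crop (383,310), above the open bore at (390,352), and the block is seated. Next I carry it to the tray.

>>> {"name": "arm_command", "arguments": {"commands": [0.006, -0.012, -0.005, 0, 0, 0, 1, 0.0127, -0.0252, 0, 0, 0, 0, 1, 0.0127, -0.0252, 0, 0, 0, 0, 1, 0.0127, -0.0252, 0, 0, 0, 0, 1, 0.0127, -0.0252, 0, 0, 0, 0, 1, 0.0127, -0.0252, 0, 0, 0, 0, 1, 0.0127, -0.0252, 0, 0, 0, 0, 1, 0.0127, -0.0252, 0, 0, 0, 0, 1, 0.0127, -0.0252, 0, 0, 0, 0, 1, 0.0127, -0.0252, 0, 0, 0, 0, 1, 0.006, -0.012, 0, 0, 0, 0, 1, 0, 0, 0, 0, 0, 0, 1]}}

```text
time_s: 11.42
ee_pos: [0.5794, 0.2472, 0.1334]
eef_rot: [0.986, 0.168, -0.001, 0.0]
ft_force: [-0.8, -0.2, -3.2]
width: 0.0141
grip_force: 110.3
```

Run:
```python
from h import *
go(.577,.246,.05,19.8)
s=snapshot("side");c=s["color"][240:460,120:370];cv2.imwrite("pics/side5.png",cv2.resize(c,None,fx=2.6,fy=2.6))
p=pts(s);z=p[...,2];o=np.array(status.get_obs()["ee_pos"])
r=np.hypot(p[...,0]-o[0],p[...,1]-o[1]);k=(r<.016)&(z>.05)&(z<o[2]-.005);print(k.sum(),np.nanpercentile(z[k],[0,1,5]) if k.any() else 0)
```

```text
t 11.42 pos [0.5794 0.2472 0.1334] yaw 19.3 tilt 0.15 q [ 7.200e-01  1.320e-01  5.000e-03 -1.000e-03 -1.446e+00  1.188e+00]
shift [-0.0024  0.0003  0.0834] turn [ 0.      0.0026 -0.0087]
248 [0.09031618 0.09207085 0.09359991]
```

View pics/side5.png

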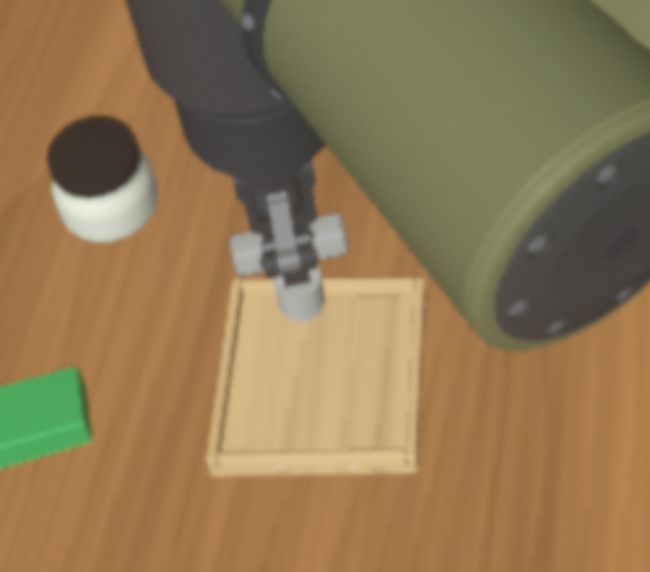

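The foot is over the tray at about z = 0.091, as expected, and upright. Lowering.

>>> {"name": "arm_command", "arguments": {"commands": [-0.002, 0, 0.015, 0, 0, 0, 1, 0, 0, 0.02, 0, 0, 0, 1, 0, 0, 0.02, 0, 0, 0, 1, 0, 0, 0.012, 0, 0, 0, 1, 0, 0, 0.007, 0, 0, 0, 1, 0, 0, 0.004, 0, 0, 0, 1, 0, 0, 0.002, 0, 0, 0, 1, 0, 0, 0.001, 0, 0, 0, 1, 0, 0, 0.001, 0, 0, 0, 1, 0, 0, 0.001, 0, 0, 0, 1, 0, 0, 0.001, 0, 0, 0, 1, 0, 0, 0, 0, 0, 0, 1]}}

```text
time_s: 12.47
ee_pos: [0.5784, 0.2436, 0.0515]
eef_rot: [0.986, 0.167, 0.0, -0.0]
ft_force: [-0.2, 0.6, -2.4]
width: 0.0141
grip_force: 110.3
```

>>> {"name": "arm_command", "arguments": {"commands": [0, 0, 0.001, 0, 0, 0, 1, 0, 0, 0.001, 0, 0, 0, 1, 0, 0, 0.001, 0, 0, 0, 1, 0, 0, 0.0007, 0, 0, 0, 1, 0, 0, 0.0003, 0, 0, 0, 1, 0, 0, 0, 0, 0, 0, 1]}}

```text
time_s: 12.97
ee_pos: [0.5783, 0.2435, 0.0472]
eef_rot: [0.986, 0.167, -0.0, 0.0]
ft_force: [0.8, 0.1, -1.7]
width: 0.0144
grip_force: 110.3
```

>>> {"name": "arm_command", "arguments": {"commands": [0, 0, 0.0005, 0, 0, 0, 1, 0, 0, 0.0005, 0, 0, 0, 1, 0, 0, 0.0005, 0, 0, 0, 1, 0, 0, 0, 0, 0, 0, 1]}}

```text
time_s: 13.3
ee_pos: [0.5784, 0.2436, 0.0459]
eef_rot: [0.986, 0.167, 0.0, 0.0]
ft_force: [0.5, -0.2, -1.5]
width: 0.0143
grip_force: 110.7
```

>>> {"name": "arm_command", "arguments": {"commands": [0, 0, 0.0005, 0, 0, 0, 1, 0, 0, 0.0005, 0, 0, 0, 1, 0, 0, 0.0005, 0, 0, 0, 1, 0, 0, 0, 0, 0, 0, 1]}}

```text
time_s: 13.63
ee_pos: [0.5786, 0.2436, 0.0459]
eef_rot: [0.986, 0.167, 0.0, 0.0]
ft_force: [-4.4, -0.6, 6.4]
width: 0.0142
grip_force: 111.7
```

Floor contact at 6.4 N. I'll ease off slightly and open.

>>> {"name": "arm_command", "arguments": {"commands": [0, 0, -0.001, 0, 0, 0, 1, 0, 0, 0, 0, 0, 0, 1, 0, 0, 0, 0, 0, 0, 0.5, 0, 0, 0, 0, 0, 0, 0.2, 0, 0, 0, 0, 0, 0, -0.2, 0, 0, 0, 0, 0, 0, -0.6, 0, 0, 0, 0, 0, 0, -1, 0, 0, 0, 0, 0, 0, -1, 0, 0, 0, 0, 0, 0, -1, 0, 0, 0, 0, 0, 0, -1], "squeeze": 40}}

```text
time_s: 14.47
ee_pos: [0.5784, 0.2436, 0.0454]
eef_rot: [0.986, 0.167, 0.0, 0.0]
ft_force: [0.6, 0.2, -1.1]
width: 0.0851
grip_force: 0.0
```

>>> {"name": "arm_command", "arguments": {"commands": [0, 0, -0.01, 0, 0, 0, -1, 0, 0, -0.02, 0, 0, 0, -1, 0, 0, -0.025, 0, 0, 0, -1, 0, 0, -0.03, 0, 0, 0, -1, 0, 0, -0.03, 0, 0, 0, -1, 0, 0, -0.03, 0, 0, 0, -1, 0, 0, 0, 0, 0, 0, -1, 0, 0, 0, 0, 0, 0, -1]}}

```text
time_s: 15.13
ee_pos: [0.5793, 0.2441, 0.1941]
eef_rot: [0.986, 0.167, 0.003, -0.001]
ft_force: [-0.3, 0.5, -1.1]
width: 0.0856
grip_force: 0.0
```

Run:
```python
from h import *
look()
s=snapshot("side");c=s["color"][120:460,120:400];cv2.imwrite("pics/side6.png",cv2.resize(c,None,fx=1.75,fy=1.75))
p=pts(s);z=p[...,2]
k=(np.hypot(p[...,0]-.578,p[...,1]-.244)<.035)&(z>.055)&(z<.09);q=p[k];print(k.sum(),q.mean(0),q.max(0),cv2.minAreaRect((q[:,:2]*1000).astype(np.float32)))
```

```text
t 15.13 pos [0.5793 0.2441 0.1941] yaw 19.2 tilt 0.32 q [ 7.170e-01  1.100e-01  9.100e-02  1.000e-03 -1.546e+00  1.189e+00]
shift [-0.0015 -0.0026 -0.0059] turn [-0.0022 -0.0051  0.3352]
F [-0.3  0.5 -1.1] M [-0.   -0.02  0.03] 0.08560093426855746
side block top 0 None
top block top 984 [0.0529 0.0542 0.0555 0.0562]
588 [0.5766685  0.24630827 0.06895945] [0.60624869 0.26052384 0.07622356] ((577.7734985351562, 244.2022247314453), (59.81346130371094, 19.263200759887695), 22.876110076904297)
```

View pics/side6.png

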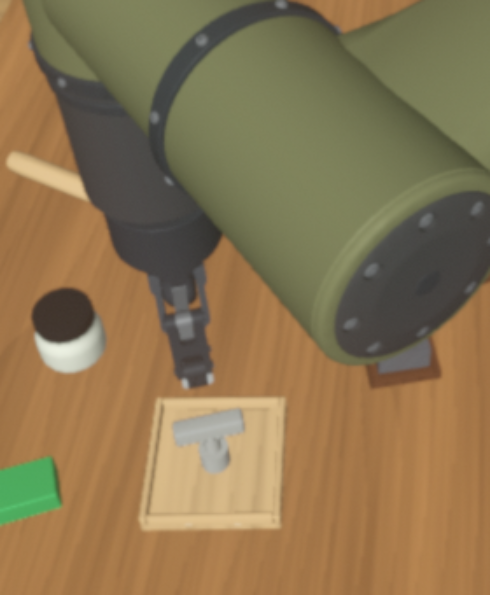

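The stake stands upright in the tray (head at crop (208,425)). Its top is at about 0.075, so the head centre is about 0.064. The gripper is clear, the block is seated and the round stake was never approached. Handing in.

```bash
python3 -c "
from station import ticket
print(ticket.finish_job())"
```

```text
the job is handed in; nothing more can be done
None
```

I freed the T-headed stake by twisting, set it upright in the empty tray and released it, with the block still in its seat and the round-headed stake left alone; I handed the job in at about 15 s and got no verdict back.

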